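# Single out the brass specimen for measuring

### The job

Three metal slugs stand touching in a row on the dark steel half of the sample plate. Push the brass one out of the row, sliding it upright without lifting it, until it stands alone wholly on the blue measuring half, with a gap of at least 30 mm to the steel slugs. Leave the two steel slugs where they are (a shift of a few millimetres does not matter).

Things in the scene. Friction and masses are not known exactly. Their poses are not given: they have to be found in the camera images.
- plate: Fixed plate, 280 mm (its x) by 220 mm (its y), 12 mm thick; origin at the centre of its underside, on the bench; z up. The half at -x is dark steel (the row stands there), the half at +x is blue; the black seam at x = 0 is flush. +x points ahead of the robot or up to 90 degrees to either side. Screw heads 13 mm wide, 7 mm tall at x = +-125, y = +-96 mm.
- brass_slug: Brass (golden) slug: loose upright cylinder, 44 mm diameter, 30 mm tall, about 390 g, slides when pushed; origin at the centre of its underside, z up along its axis, yaw means nothing. At an end or in the middle of the row, which runs along the plate's y within 12 degrees, about 50 mm from the seam; centres 44 mm apart. (Not the knobbed brass weight off the plate.)
- steel_a: One of two alike bright steel slugs: loose upright cylinder, 44 mm diameter, 30 mm tall, about 355 g, slides when pushed; origin at the centre of its underside, z up along its axis, yaw means nothing. It is to stay where it is.
- steel_b: The other steel slug: loose upright cylinder, 44 mm diameter, 30 mm tall, about 355 g, slides when pushed; origin at the centre of its underside, z up along its axis, yaw means nothing. It is to stay where it is.
Mind the look-alikes: they are no part of the job. Leave any green, red or turquoise look-alike of the brass_slug alone.

How it is judged:
At the end, for the whole second after the job is handed in: The brass slug stands upright (within 6 degrees), at rest and wholly on the blue half of the plate (centre more than 20 mm past the seam), with a gap of 30 mm or more to both steel slugs (centres 74 mm or more apart); both steel slugs stand upright, at rest, within 10 mm of where they started (x of brass_slug in the frame of plate between 0.02 and 0.125 m and y of brass_slug in the frame of plate between -0.1 and 0.1 m and z of brass_slug in the frame of plate between 0.007 and 0.017 m and angle between each of brass_slug, steel_a, steel_b's own z axis and vertical below 0.1 rad and horizontal distance between brass_slug and steel_a above 0.074 m and horizontal distance between brass_slug and steel_b above 0.074 m and distance of each of steel_a, steel_b from where it was at the start of the episode below 0.01 m and linear speed of each of steel_a, brass_slug, steel_b below 0.01 m/s); the robot touches nothing.
It fails at once if the brass slug is lifted more than 10 mm off the plate (z of brass_slug in the frame of plate above 0.022 m).
It fails at once if a slug is tipped by more than 20 degrees (angle between any of steel_a, brass_slug, steel_b's own z axis and vertical above 0.35 rad).
It fails at once if a steel slug is shifted by more than 15 mm (distance of any of steel_a, steel_b from where it was at the start of the episode above 0.015 m).
It also fails if it takes over 32 s, if anything falls off the work surface, if the arm or the gripper's body presses on something with over 40 N, if the wrist force passes 120 N, or if a joint passes its speed limit or range.

### The arm

A 7-joint arm with a two-finger parallel gripper is mounted at the origin on the work surface. World frame = base frame: x ahead of the robot, y to its left, z up, the work surface at z = 0. Lengths are in m, angles in rad, forces in N, time in s.
With the tool pointing down it reaches from about 0.425 to 0.875 m from the base axis. Payload 4.7 kg.
Tool frame: the origin (TCP) lies midway between the tips of the shut fingers; the grasp point (between the pads) lies 19 mm behind it (ctrl.grip_point_offset is the distance from the TCP to the grasp point, in m); z points along the fingers, y is the line along which they close (so a half turn about z gives the same grasp; the last joint's range is limited). The gripper opens to 87 mm and grips with 3 to 60 N. Pads are 19 mm wide; open, the fingers measure 117 mm over their backs; the gripper's body (75 mm by 190 mm) begins 51 mm behind the grasp point.
Start: joints at [0.014, 0.321, -0.07, 1.45, 0.023, 1.371, -0.057], TCP at [0.65, -0, 0.223] pointing down, gripper open.
Joint ranges: [-2.86, 2.86], [-0.3, 2.09], [-1.38, 1.24], [0.06, 2.45], [-1.56, 4.7], [0.09, 2.05], [-2.69, 2.69]. Speed limits (rad/s): [2.57, 2.57, 3.14, 3.14, 3.14, 3.14, 3.14].

### API

Orientations are given as a rotation vector (axis times angle).
In Python, from bench import ctrl gives the robot as it stands. The module is installed in compiled form; this text tells all that it offers.
- The arm moves only by the shell command python3 -m handwheel 'ROWS' [OPENING] [FORCE]. ROWS is JSON, a list of rows, each an object of numbers: "x", "y", "z": the shift along the tool's x, y, z in m; "wx", "wy", "wz": the turn, a rotation vector about the tool's x, y, z in degrees. A call has 1 to 10 rows; each row is the pose to reach, as a shift and turn from the pose commanded when the call began, along the tool's axes at that moment; what a row does not reach only later rows make up. A row lasts 1/12 s, in which the tool goes at most 41.7 mm and 7.16 degrees, less where a joint would pass 70% of its speed; a pose out of reach is approached as far as the arm can. A call with a gripper value outside its range is refused whole. OPENING is the finger opening in m, from 0 to 0.087, set as the call begins (- or left out, the last holds). The fingers move at their own pace and stop on an object; FORCE is the grip in N (left out, the last holds). Time passes only in rows, so rows that repeat a pose let the fingers close. It gives the time, the measured TCP pose, the force, the opening and the grip force at its end, in the units of the state.
- ctrl.get_state(): the state, without advancing time (a new reading comes with each control period).
- ctrl.get_image(name): name is "scene" or "side" or "wrist"; returns a dict with "image" (400x640x3 uint8, red, green, blue), "K" (3x3 intrinsics, pixels), "world_to_cam" (4x4, takes a point from world to camera coordinates); the wrist camera has in their place "hand_eye" (4x4, takes a point from camera to tool coordinates, whose origin is the TCP and whose axes are the flange's). Camera axes: x right, y down, z forward; pixel columns grow to the right and rows downward; lengths in m; the calibration is good to about 2 mm. A picture is of the moment at which its call begins: read the wrist's pose just before it. There is no depth.
- ctrl.close_job(): hands the job in; it is judged then, once.
The state is a dict: "time": time; "joint_positions": joint angles; "qd": joint speeds; "joint_torque": joint torques, N m; "position": TCP position; "tool_rot": TCP orientation; "ft_force": force on the tool from outside, world axes, zero at the start; "torque": the same for the moment, N m; "grip_width": opening from 0.0 (shut) to 1.0 (fully open); "grip_force": force on a finger pad.
Only numpy, scipy, OpenCV 4.12 (cv2) and the standard library are available. Lean on these libraries where they do the work, as an engineer would, in place of code of your own. Each camera call takes 0.05 s, during which the arm holds its last target. There are 200 camera calls.

## Working session

There is one attempt and no reset: what is moved stays moved. The work goes in short steps, Python scripts to look and compute and a shell command to move; the robot and the scene stay as the last step left them, time stands still between calls to the robot, and variables do not carry over. Pictures are saved under pics/ and viewed, at most 10 in all, crops included, and the job is handed in when it is done.

```bash
mkdir -p pics; python3 - <<'E'
from bench import ctrl
import cv2,numpy as np
s=ctrl.get_state();print(s['time'],s['position'],s['tool_rot'])
a=ctrl.get_image('scene');b=ctrl.get_image('wrist')
np.set_printoptions(precision=4,suppress=True)
print(a['K'],a['world_to_cam'],b['K'],b['hand_eye'])
cv2.imwrite('pics/a.png',a['image'][...,::-1]);cv2.imwrite('pics/b.png',b['image'][...,::-1])
E
```

```text
0.0 [ 6.49443274e-01 -4.45520542e-05  2.21435443e-01] [-2.22047334 -2.22057815  0.00231964]
[[444.5281   0.     321.8159]
 [  0.     444.5281 202.9865]
 [  0.       0.       1.    ]] [[-0.4255  0.9049 -0.006   0.2302]
 [ 0.4682  0.2145 -0.8572 -0.2438]
 [-0.7744 -0.3676 -0.515   1.1866]
 [ 0.      0.      0.      1.    ]] [[294.329    0.     318.876 ]
 [  0.     294.329  198.2415]
 [  0.       0.       1.    ]] [[ 0.     -0.9679 -0.2513  0.0681]
 [ 1.     -0.0002  0.001  -0.0003]
 [-0.001  -0.2513  0.9679 -0.1632]
 [ 0.      0.      0.      1.    ]]
```

View pics/a.png

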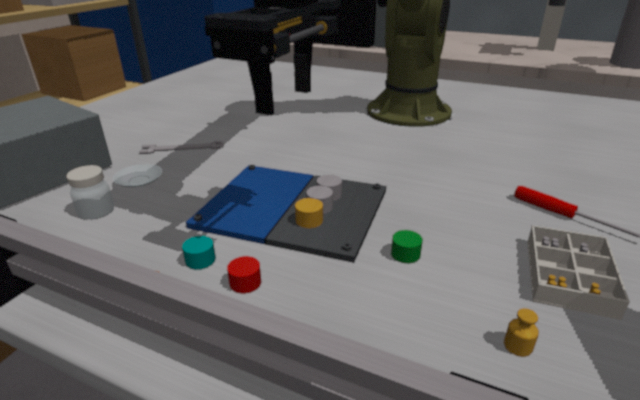

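View pics/b.png

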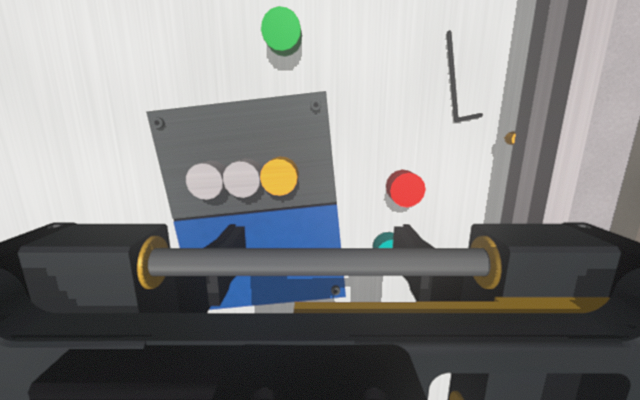

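Scene and wrist views agree: the row is at about (205,181), (241,179) steel and (279,177) brass in the wrist image, with the brass at one end and the seam near row 212. The turquoise, red and green look-alikes are off the plate.

```bash
cat > h.py <<'E'
from bench import ctrl
import cv2,numpy as np
from scipy.spatial.transform import Rotation as R
np.set_printoptions(precision=4,suppress=True)
def wrist():
    s=ctrl.get_state();b=ctrl.get_image('wrist')
    T=np.eye(4);T[:3,:3]=R.from_rotvec(s['tool_rot']).as_matrix();T[:3,3]=s['position']
    return b['image'],b['K'],T@b['hand_eye']
def scene():
    a=ctrl.get_image('scene');return a['image'],a['K'],np.linalg.inv(a['world_to_cam'])
def cast(K,C,uv,z):
    d=C[:3,:3]@np.linalg.inv(K)@np.r_[uv,1];return C[:3,3]+d*(z-C[2,3])/d[2]
def blob(m,box=None,amin=80):
    m=m.astype(np.uint8)
    if box: q=np.zeros_like(m);x0,y0,x1,y1=box;q[y0:y1,x0:x1]=1;m=m*q
    cs=cv2.findContours(m,cv2.RETR_EXTERNAL,cv2.CHAIN_APPROX_NONE)[0]
    return sorted([c for c in cs if cv2.contourArea(c)>amin],key=cv2.contourArea)[::-1]
E
python3 - <<'E'
from h import *
im,K,C=wrist()
hsv=cv2.cvtColor(im,cv2.COLOR_RGB2HSV);h,s,v=cv2.split(hsv)
def circ(c,n):
    p=np.array([cast(K,C,q,.042)[:2] for q in c[:,0]]);(x,y),r=cv2.minEnclosingCircle((p*1000).astype(np.float32));print(n,x,y,r)
for c in blob((h>15)&(h<30)&(s>120)&(v>120),(230,140,310,215)): circ(c,'brass')
for c in blob(cv2.erode(((s<60)&(v>120)).astype(np.uint8),np.ones((5,5))),(180,150,263,210)): circ(c,'steel(eroded)')
# blue half seam edge
c=blob((h>95)&(h<125)&(s>120),(150,190,360,320))[0]
print('seam',[cast(K,C,q,.012)[:2] for q in [(176,219),(337,204)]])
print('corners',[cast(K,C,q,.012)[:2] for q in [(148,111),(326,92)]])
im,K,C=scene();hsv=cv2.cvtColor(im,cv2.COLOR_RGB2HSV);h,s,v=cv2.split(hsv)
c=blob((h>15)&(h<30)&(s>120)&(v>100),(280,190,340,235))[0];print(cv2.boundingRect(c))
x,y,w,hh=cv2.boundingRect(c);print('scene brass',cast(K,C,(x+w/2,y+hh/2),.027))
E
```

```text
brass 602.0067138671875 6.328919887542725 23.85431480407715
steel(eroded) 534.4708251953125 2.5624947547912598 41.88568115234375
seam [array([ 0.4587, -0.0574]), array([ 0.673 , -0.0365])]
corners [array([0.4415, 0.0808]), array([0.6577, 0.1026])]
(295, 198, 28, 29)
scene brass [0.5999 0.0054 0.027 ]
```

The checks hold: the seam measures 215 mm (220 given), the brass radius is about 22 mm, its centre is 49 mm from the seam, and both views agree to 2 mm. Plate +x is roughly world -y. I'll push with two slightly open fingers as a cradle from the +y side, biased away from the steel slugs.

```bash
python3 -m handwheel '[{"x":0.02,"y":-0.02,"z":0.02},{"x":0.04,"y":-0.035,"z":0.04},{"x":0.054,"y":-0.045,"z":0.06},{"x":0.054,"y":-0.045,"z":0.09},{"x":0.054,"y":-0.045,"z":0.12},{"x":0.054,"y":-0.045,"z":0.13},{"x":0.054,"y":-0.045,"z":0.13},{"x":0.054,"y":-0.045,"z":0.13},{"x":0.054,"y":-0.045,"z":0.13}]' 0.014 20
python3 - <<'E'
from h import *
im,K,C=wrist();cv2.imwrite('pics/c.png',im[...,::-1])
a=ctrl.get_image('side');cv2.imwrite('pics/d.png',a['image'][...,::-1])
E
```

```text
invalid input at $[0]: expected keys x, y, z, wx, wy, wz
```

View pics/c.png

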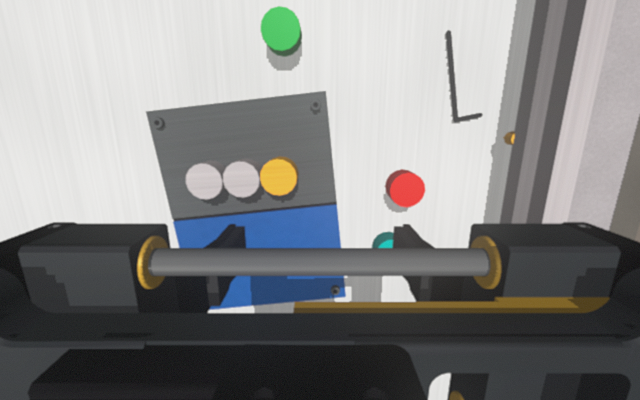

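View pics/d.png

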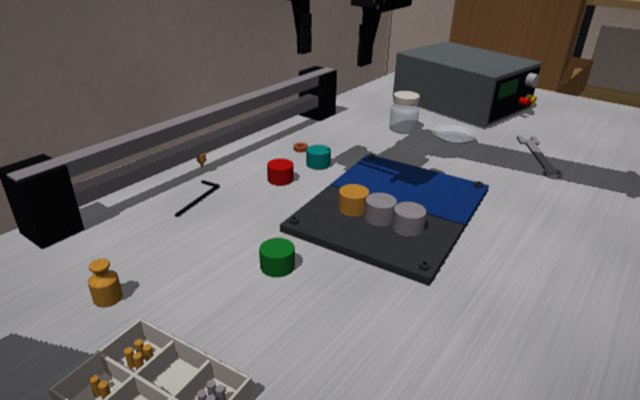

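The call was refused because every row needs all six keys, so nothing has moved. The side view shows the row clearly, with the brass at (353,200).

```bash
python3 -m handwheel '[{"x":0.02,"y":-0.02,"z":0.02,"wx":0,"wy":0,"wz":0},{"x":0.04,"y":-0.035,"z":0.04,"wx":0,"wy":0,"wz":0},{"x":0.054,"y":-0.045,"z":0.06,"wx":0,"wy":0,"wz":0},{"x":0.054,"y":-0.045,"z":0.09,"wx":0,"wy":0,"wz":0},{"x":0.054,"y":-0.045,"z":0.12,"wx":0,"wy":0,"wz":0},{"x":0.054,"y":-0.045,"z":0.13,"wx":0,"wy":0,"wz":0},{"x":0.054,"y":-0.045,"z":0.13,"wx":0,"wy":0,"wz":0},{"x":0.054,"y":-0.045,"z":0.13,"wx":0,"wy":0,"wz":0},{"x":0.054,"y":-0.045,"z":0.13,"wx":0,"wy":0,"wz":0}]' 0.014 20
python3 - <<'E'
from h import *
im,K,C=wrist();a=ctrl.get_image('side')
cv2.imwrite('pics/e.png',np.vstack([im[:,:,::-1][150:400],a['image'][100:350,:,::-1]]))
E
```

```text
time: 1.05
position: [0.6066, 0.0538, 0.0946]
tool_rot: [2.221, 2.219, 0.004]
ft_force: [0.4, 0.2, 0.1]
grip_width: 0.401
grip_force: 0.0
```

View pics/e.png

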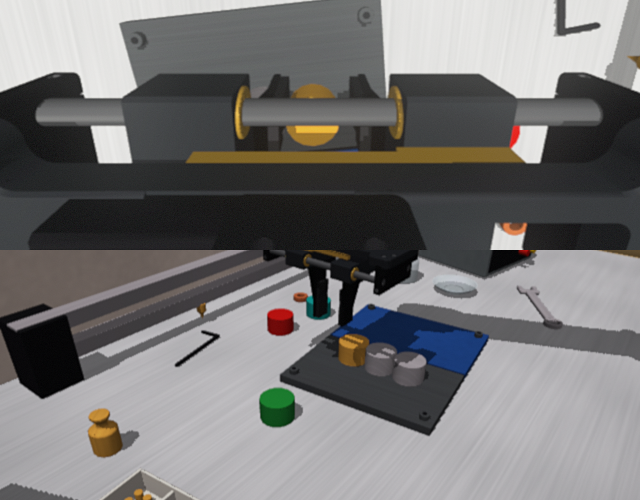

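The fingers are still closing (35 mm). I'll go down to 25 mm and check them in the side view before pushing.

```bash
python3 -m handwheel '[{"x":0,"y":0,"z":0.01,"wx":0,"wy":0,"wz":0},{"x":0,"y":-0.002,"z":0.02,"wx":0,"wy":0,"wz":0},{"x":0,"y":-0.002,"z":0.035,"wx":0,"wy":0,"wz":0},{"x":0,"y":-0.002,"z":0.05,"wx":0,"wy":0,"wz":0},{"x":0,"y":-0.002,"z":0.06,"wx":0,"wy":0,"wz":0},{"x":0,"y":-0.002,"z":0.068,"wx":0,"wy":0,"wz":0},{"x":0,"y":-0.002,"z":0.068,"wx":0,"wy":0,"wz":0},{"x":0,"y":-0.002,"z":0.068,"wx":0,"wy":0,"wz":0}]' 0.014 20
python3 - <<'E'
from h import *
im,K,C=wrist();a=ctrl.get_image('side');b=ctrl.get_image('scene')['image']
A=cv2.resize(a['image'][120:280,260:500],None,fx=2.5,fy=2.5);B=cv2.resize(b[120:280,180:420],(300,200))
B=cv2.copyMakeBorder(B,0,0,0,300,cv2.BORDER_CONSTANT)
cv2.imwrite('pics/f.png',np.vstack([A,B])[...,::-1])
E
```

```text
time: 1.82
position: [0.6028, 0.054, 0.0242]
tool_rot: [-2.221, -2.221, 0.001]
ft_force: [0.7, 0.2, -0.4]
grip_width: 0.164
grip_force: 0.0
```

View pics/f.png

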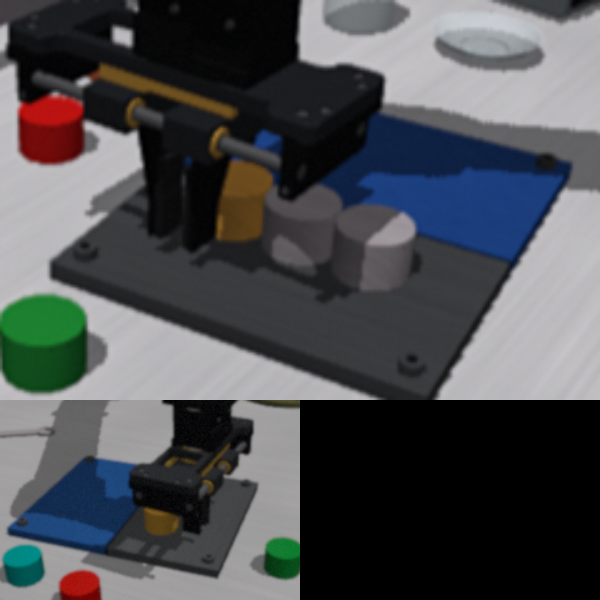

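The side crop shows both fingers down on the dark half, behind the brass and clear of the steel slugs. Now I'll push gently and check the steel slugs after the first stage.

```bash
python3 -m handwheel '[{"x":-0.006,"y":0.001,"z":0,"wx":0,"wy":0,"wz":0},{"x":-0.012,"y":0.002,"z":0,"wx":0,"wy":0,"wz":0},{"x":-0.017,"y":0.002,"z":0,"wx":0,"wy":0,"wz":0},{"x":-0.021,"y":0.003,"z":0,"wx":0,"wy":0,"wz":0},{"x":-0.025,"y":0.004,"z":0,"wx":0,"wy":0,"wz":0},{"x":-0.029,"y":0.005,"z":0,"wx":0,"wy":0,"wz":0},{"x":-0.033,"y":0.006,"z":0,"wx":0,"wy":0,"wz":0},{"x":-0.037,"y":0.007,"z":0,"wx":0,"wy":0,"wz":0},{"x":-0.040,"y":0.008,"z":0,"wx":0,"wy":0,"wz":0},{"x":-0.040,"y":0.008,"z":0,"wx":0,"wy":0,"wz":0}]' 
python3 - <<'E'
from h import *
a=ctrl.get_image('side');b=ctrl.get_image('scene')['image']
A=cv2.resize(a['image'][120:280,260:500],None,fx=2.5,fy=2.5);B=cv2.resize(b[120:280,180:420],(300,200))
B=cv2.copyMakeBorder(B,0,0,0,300,cv2.BORDER_CONSTANT)
cv2.imwrite('pics/g.png',np.vstack([A,B])[...,::-1])
E
```

```text
time: 2.8
position: [0.6115, 0.0136, 0.0249]
tool_rot: [2.222, 2.221, 0.001]
ft_force: [-1.6, 4.2, 2.1]
grip_width: 0.16
grip_force: 1.7
```

View pics/g.png

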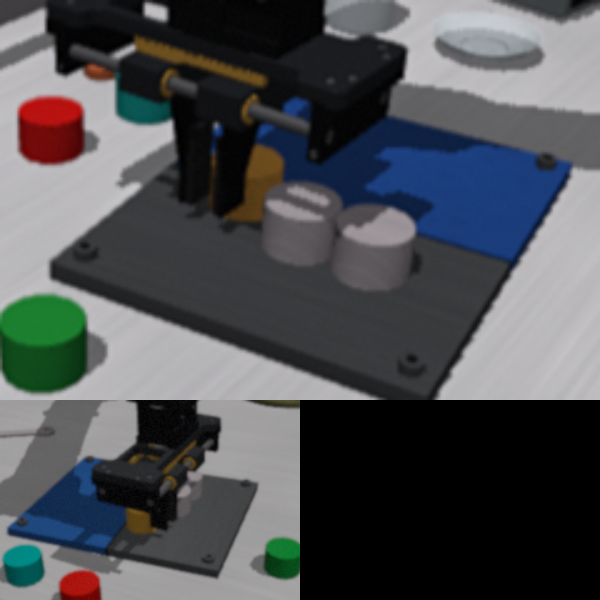

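The brass is sliding cleanly in the cradle and the steel slugs are where they were. I'll push on another 90 mm.

```bash
python3 -m handwheel '[{"x":-0.006,"y":0.001,"z":0,"wx":0,"wy":0,"wz":0},{"x":-0.012,"y":0.002,"z":0,"wx":0,"wy":0,"wz":0},{"x":-0.018,"y":0.002,"z":0,"wx":0,"wy":0,"wz":0},{"x":-0.024,"y":0.003,"z":0,"wx":0,"wy":0,"wz":0},{"x":-0.030,"y":0.004,"z":0,"wx":0,"wy":0,"wz":0},{"x":-0.036,"y":0.004,"z":0,"wx":0,"wy":0,"wz":0},{"x":-0.042,"y":0.005,"z":0,"wx":0,"wy":0,"wz":0},{"x":-0.048,"y":0.005,"z":0,"wx":0,"wy":0,"wz":0},{"x":-0.053,"y":0.005,"z":0,"wx":0,"wy":0,"wz":0}]' 
python3 -m handwheel '[{"x":-0.005,"y":0,"z":0,"wx":0,"wy":0,"wz":0},{"x":-0.011,"y":0.001,"z":0,"wx":0,"wy":0,"wz":0},{"x":-0.017,"y":0.002,"z":0,"wx":0,"wy":0,"wz":0},{"x":-0.023,"y":0.002,"z":0,"wx":0,"wy":0,"wz":0},{"x":-0.028,"y":0.003,"z":0,"wx":0,"wy":0,"wz":0},{"x":-0.033,"y":0.003,"z":0,"wx":0,"wy":0,"wz":0},{"x":-0.036,"y":0.003,"z":0,"wx":0,"wy":0,"wz":0},{"x":-0.037,"y":0.003,"z":0,"wx":0,"wy":0,"wz":0},{"x":-0.037,"y":0.003,"z":0,"wx":0,"wy":0,"wz":0}]' 
python3 - <<'E'
from h import *
a=ctrl.get_image('side');b=ctrl.get_image('scene')['image']
A=cv2.resize(a['image'][120:280,260:500],None,fx=2.5,fy=2.5);B=cv2.resize(b[120:280,180:420],(300,200))
B=cv2.copyMakeBorder(B,0,0,0,300,cv2.BORDER_CONSTANT)
cv2.imwrite('pics/i.png',np.vstack([A,B])[...,::-1])
E
```

```text
time: 3.65
position: [0.6162, -0.0402, 0.0245]
tool_rot: [2.222, 2.22, -0.0]
ft_force: [0.5, 3.8, 2.9]
grip_width: 0.157
grip_force: 2.0
time: 4.4
position: [0.619, -0.0771, 0.0245]
tool_rot: [2.221, 2.22, -0.001]
ft_force: [1.3, 2.0, 0.4]
grip_width: 0.162
grip_force: 0.9
```

View pics/i.png

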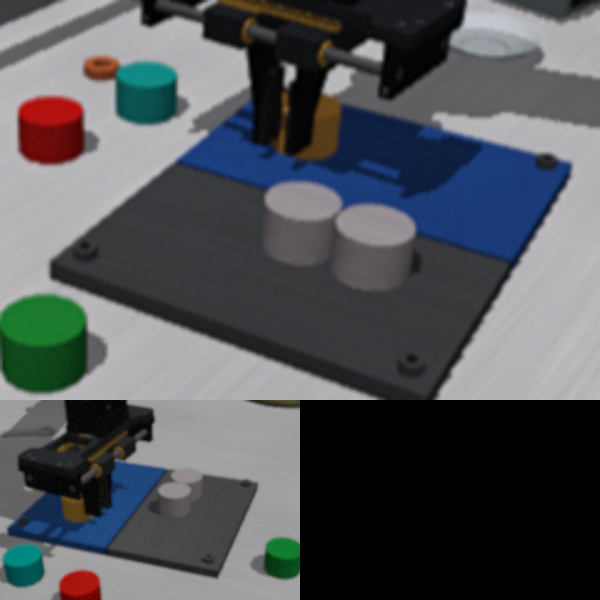

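The brass stands upright on the blue half and the steel slugs look unmoved. Next I'll back off, lift clear and measure.

```bash
python3 -m handwheel '[{"x":0.008,"y":0,"z":0,"wx":0,"wy":0,"wz":0},{"x":0.02,"y":0,"z":0,"wx":0,"wy":0,"wz":0},{"x":0.02,"y":0,"z":-0.03,"wx":0,"wy":0,"wz":0},{"x":0.02,"y":0,"z":-0.07,"wx":0,"wy":0,"wz":0},{"x":0.02,"y":0,"z":-0.11,"wx":0,"wy":0,"wz":0},{"x":0.02,"y":0,"z":-0.15,"wx":0,"wy":0,"wz":0},{"x":0.02,"y":0,"z":-0.18,"wx":0,"wy":0,"wz":0},{"x":0.02,"y":0,"z":-0.18,"wx":0,"wy":0,"wz":0},{"x":0.02,"y":0,"z":-0.18,"wx":0,"wy":0,"wz":0}]'
python3 - <<'E'
from h import *
a=ctrl.get_image('side');K=a['K'];C=np.linalg.inv(a['world_to_cam']);im=a['image']
h,s,v=cv2.split(cv2.cvtColor(im,cv2.COLOR_RGB2HSV))
c=blob((h>12)&(h<30)&(s>120)&(v>60),(340,130,430,210))[0];x,y,w,hh=cv2.boundingRect(c);print(x,y,w,hh)
p=cast(K,C,(x+w/2,y+hh/2),.027);o=np.array([.566,-.047]);X=np.array([.097,-.995]);Y=np.array([.995,.097])
print(p,'plate',(p[:2]-o)@X,(p[:2]-o)@Y)
cv2.imwrite('pics/j.png',cv2.resize(im[100:280,260:500],None,fx=2.5,fy=2.5)[...,::-1])
E
```

```text
time: 5.25
position: [0.6202, -0.0552, 0.207]
tool_rot: [2.218, 2.22, 0.004]
ft_force: [0.5, 0.7, -0.9]
grip_width: 0.162
grip_force: 0.0
369 156 28 27
[ 0.6173 -0.1094  0.027 ] plate 0.06708133986500278 0.0450006170980158
```

View pics/j.png

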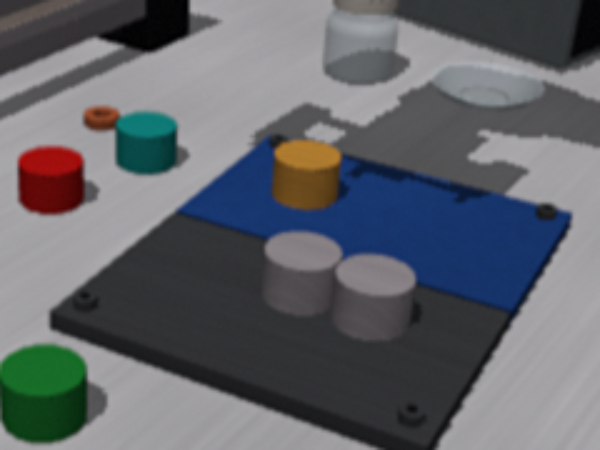

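The brass stands alone and upright at plate (67, 45) mm, the steel slugs are in place and the arm is clear.

```bash
python3 -c "
from bench import ctrl
print(ctrl.close_job())"
```

```text
the job is handed in; nothing more can be done
None
```

I pushed the brass slug upright onto the blue half, at about plate x = 67 mm, y = 45 mm and some 125 mm centre to centre from the nearer steel slug; the steel slugs look unmoved in the images, and the job is handed in (no verdict was returned).

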